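# Fit a reducer sleeve loosely into the dust-extraction port

### The job

Fit the orange reducer sleeve into the dust-extraction port, narrow end down. Keep hold of it while you lower it well into the port's tapered socket, let go once it rests there upright, and do not press it home: if the spring-borne socket is pushed down hard, the tapers jam. Leave the larger grey sleeve where it stands.

Things in the scene. Friction and masses are not known exactly. Their poses are not given: they have to be found in the camera images.
- orange_grip (a point): Orange plastic sleeve, loose, 90 g, open at both ends, standing upright on its narrow end, 85 mm tall. Lower 45 mm: a cone, 36 mm across at the foot, widening to 50 mm; upper 40 mm: a straight collar 50 mm across (wall 3.5 mm), to be grasped from above. This point is on its axis at mid-height of the collar, 65 mm above the foot, 20 mm below the top; z is up along the axis.
- grey_grip (a point): Grey plastic sleeve, the wrong one: same shape and height (85 mm) but wider, 54 mm across the foot and 66 mm across the collar. Loose, stands upright near the orange one; which stands left or right varies. It does not fit the port and must stay where it is. This point is on its axis, 65 mm above its foot.
- socket_mouth (a point): Dust port: grey housing, 84 mm across, on a bolted steel plate; an open aluminium funnel socket stands out of it on rubber bellows. This point: centre of its rim, 105 mm above the bench, z up. Inside 62 mm wide at the rim, 44 mm at 8 mm depth, then the sleeve's own taper to 30 mm at 55 mm. At rest in it the orange sleeve's foot is about 35 mm (30 to 40) below the rim, its collar free above.
- socket (a joint): How far the funnel socket is pushed down on its spring, in m: 0 when free, 0.012 at the bottom stop. It starts to yield at about 3 N and sinks 2 mm for each further newton; the sleeve's own weight does not move it. Pushed down more than 9 mm, the tapers count as jammed.
Not all that is in view belongs to the job. Of the things shaped like the part that bears orange_grip, the orange one is meant.

How it is judged (in metres and radians):
On the way:
1. the orange sleeve, held in the fingers, has its foot at least 18 mm down in the socket, within 12 mm of its centre (z of orange_grip in the frame of socket_mouth below 0.047 m and horizontal distance between orange_grip and socket_mouth below 0.012 m and contact force between orange and the fingers above 0.3 N), for 0.1 s.
At the end, for the whole second after the job is handed in: The orange sleeve stands released and at rest in the socket, upright within 10 degrees, its grip point within 12 mm of the socket's axis and 18 to 42 mm above its rim (foot 23 to 47 mm down); the socket is up (pushed down less than 3 mm); the grey sleeve is within 30 mm of where it stood (z of orange_grip in the frame of socket_mouth between 0.018 and 0.042 m and horizontal distance between orange_grip and socket_mouth below 0.012 m and angle between orange_grip's own z axis and vertical below 0.175 rad and value of joint socket below 0.003 m and linear speed of orange below 0.02 m/s and distance of grey_grip from where it was at the start of the episode below 0.03 m); the robot touches nothing.
It fails at once if the sleeve is pressed home: the socket is pushed down more than 9 mm (value of joint socket above 0.009 m).
It fails at once if the grey sleeve is moved more than 30 mm (distance of grey_grip from where it was at the start of the episode above 0.03 m).
It also fails if it takes over 40 s, if anything falls off the work surface, if the arm or the gripper's body presses on something with over 40 N, if the wrist force passes 120 N, or if a joint passes its speed limit or range.

### The arm

A 6-joint arm with a two-finger parallel gripper is mounted at the origin on a cart in front of the work surface, level with it; the furniture and walls round the work are solid. World frame = base frame: x ahead of the robot, y to its left, z up, the work surface at z = 0. Lengths are in m, angles in degrees, forces in N, time in s.
With the tool pointing down it reaches from about 0.325 to 0.85 m from the base axis. Payload 15.5 kg.
Tool frame: the origin (TCP) lies at the very end of the fingers, on their centre line; the grasp point (between the pads) lies arm.grip_depth behind it (arm.grip_depth is the distance from the TCP to the grasp point, in m); z points along the fingers, y is the direction in which the jaws open and shut (so a half turn about z gives the same grasp; the last joint's range is limited). The gripper opens to 91 mm and grips with 3 to 60 N. Pads are 32 mm wide; open, the fingers measure 118 mm over their backs; the gripper's body (76 mm by 178 mm) begins 60 mm behind the grasp point.
Start: joints at [61.278, 28.281, 77.091, -0, 74.628, -5.472], TCP at [0.247, 0.574, 0.214] pointing down, gripper open.
Joint ranges: [-166.48, 166.48], [-47.26, 123.95], [12.59, 153.08], [-70.14, 250.14], [6.76, 159.57], [-176.63, 176.63]. Speed limits (degrees/s): [108.29, 108.29, 147.25, 172.46, 172.46, 172.46].

### API

Orientations are given as a 3x3 rotation matrix whose columns are the frame's x, y, z axes.
In Python, from rig import arm gives the robot as it stands. Calls block until the motion is done:
- arm.move_to(position, orientation): joint-space move of the TCP to a pose.
- arm.move_l(position, orientation=None, feed=0.15): straight line of the TCP; orientation=None keeps the orientation; feed is the mean speed in m/s.
- arm.move_joints(angles): joint-space move.
- arm.grip(opening): finger opening in m; the grip force is fixed at half the most; returns when the fingers have stopped.
- arm.sleep(seconds).
- arm.solve_ik(position, orientation): joint angles nearest the present ones, or None.
- arm.snapshot(name): name is "scene" or "top" or "wrist"; returns the picture (400x640x3 uint8, red, green, blue); there is no depth.
- arm.get_calibration(name): a dict with "intrinsics" (3x3 intrinsics, pixels), "cam_to_world" (4x4, takes a point from camera to world coordinates). Camera axes: x right, y down, z forward; pixel columns grow to the right and rows downward; lengths in m; the calibration is good to about 2 mm. A picture is of the moment at which its call begins: read the wrist's pose just before it. get_calibration takes no time and is no camera call; for the wrist camera it gives the pose at the moment of the call.
A pose or a line that the arm cannot do raises arm.Unreachable and nothing moves.
- arm.sign_off(): hands the job in, once; it reports no verdict.
Readings, each from a call of its own:
- arm.current_t(): time.
- arm.current_joint_positions(): joint angles.
- arm.current_dq(): joint speeds.
- arm.current_tau(): joint torques, N m.
- arm.current_ee_pos(): TCP position.
- arm.current_tool_rot(): TCP orientation.
- arm.current_force(): force on the tool from outside, world axes, zero at the start.
- arm.current_torque(): the same for the moment, N m.
- arm.current_width(): finger opening in m.
Only numpy, scipy, OpenCV 4.12 (cv2) and the standard library are available. Lean on these libraries where they do the work, as an engineer would, in place of code of your own. Each camera call takes 0.05 s, during which the arm holds its last target.

## Working session

There is one attempt and no reset: what is moved stays moved. The work goes in short steps, each a Python script; the robot and the scene stay as the last script left them, time stands still between calls to the robot, and variables do not carry over. Pictures are saved under pics/ and viewed, and the job is handed in when it is done.

```bash
mkdir -p pics; ls; python3 - <<'E'
from rig import arm
import cv2
print(arm.grip_depth, arm.current_t(), arm.current_width(), arm.current_tool_rot(), arm.current_force())
for n in ["scene","top","wrist"]:
    c=arm.get_calibration(n); print(n,c["intrinsics"].round(1).tolist(),c["cam_to_world"].round(3).tolist())
    cv2.imwrite(f"pics/{n}0.png",arm.snapshot(n)[:,:,::-1])
E
```

```text
pics
0.0188 0.0 0.09116447879495619 [[-9.18797269e-01  3.94729336e-01 -5.73741155e-04]
 [ 3.94729738e-01  9.18796664e-01 -1.06032377e-03]
 [ 1.08610563e-04 -1.20069528e-03 -9.99999273e-01]] [-0.97065313  0.58196623  0.02487179]
scene [[474.8, 0.0, 319.0], [0.0, 474.8, 195.3], [0.0, 0.0, 1.0]] [[0.513, -0.494, 0.701, -0.129], [-0.858, -0.292, 0.422, -0.526], [-0.004, -0.819, -0.574, 0.642], [0.0, 0.0, 0.0, 1.0]]
top [[397.7, 0.0, 322.9], [0.0, 397.7, 195.1], [0.0, 0.0, 1.0]] [[0.024, -0.985, 0.168, 0.418], [-0.999, -0.028, -0.023, -0.09], [0.028, -0.168, -0.985, 0.954], [0.0, 0.0, 0.0, 1.0]]
wrist [[316.5, 0.0, 316.3], [0.0, 316.5, 194.9], [0.0, 0.0, 1.0]] [[0.394, 0.888, 0.236, 0.181], [0.919, -0.381, -0.102, 0.605], [-0.0, 0.257, -0.966, 0.384], [0.0, 0.0, 0.0, 1.0]]
```

View pics/scene0.png

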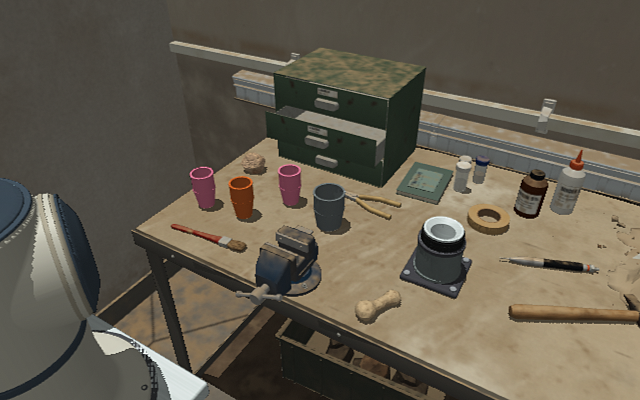

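View pics/top0.png

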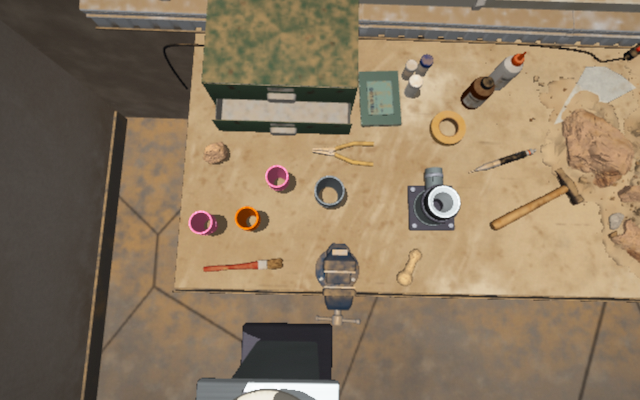

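View pics/wrist0.png

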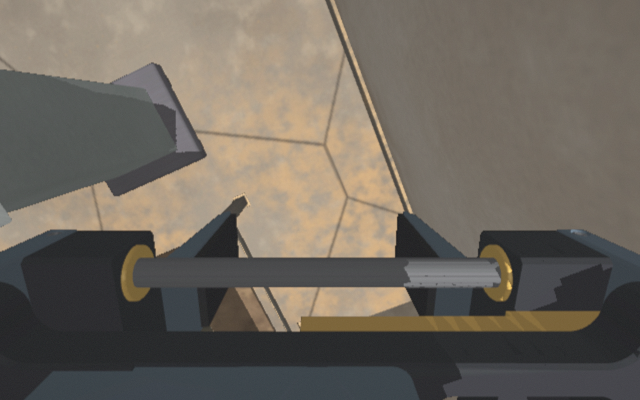

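The top view shows the orange sleeve's rim at about (247,218), with pink lookalikes at (202,223) and (277,178). The grey sleeve is at (330,192), and the port's white rim is at about (442,203). Next I'll measure the rims at their known heights in both views.

```bash
cat > h.py <<'E'
import numpy as np, cv2
from rig import arm
def ray(cal,u,v):
    K=cal["intrinsics"];T=cal["cam_to_world"]
    d=T[:3,:3]@np.linalg.solve(K,[u,v,1.]);return T[:3,3],d
def onz(cal,u,v,z):
    o,d=ray(cal,u,v);return (o+d*(z-o[2])/d[2])[:2]
def mask(img,lo,hi): 
    return cv2.inRange(cv2.cvtColor(img,cv2.COLOR_RGB2HSV),lo,hi)
def contour_at(m,uv,r=25):
    cs,_=cv2.findContours(m,cv2.RETR_EXTERNAL,cv2.CHAIN_APPROX_NONE)
    cs=[c for c in cs if cv2.contourArea(c)>60 and np.hypot(*(c[:,0].mean(0)-uv))<r]
    return max(cs,key=cv2.contourArea)
def circ(xy):
    A=np.c_[2*xy,np.ones(len(xy))];s=np.linalg.lstsq(A,(xy**2).sum(1),rcond=None)[0]
    return s[:2],np.sqrt(s[2]+s[0]**2+s[1]**2)
E
python3 - <<'E'
import cv2
for n,boxes in [("top0",[(190,150,180,100),(400,150,80,90)]),("scene0",[(180,150,180,100),(395,200,90,100)])]:
    im=cv2.imread(f"pics/{n}.png")
    for i,(x,y,w,h) in enumerate(boxes):
        s=4 if w>100 else 6
        cv2.imwrite(f"pics/{n}_c{i}.png",cv2.resize(im[y:y+h,x:x+w],None,fx=s,fy=s,interpolation=cv2.INTER_NEAREST))
E
```

```text
(no output)
```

View pics/top0_c0.png

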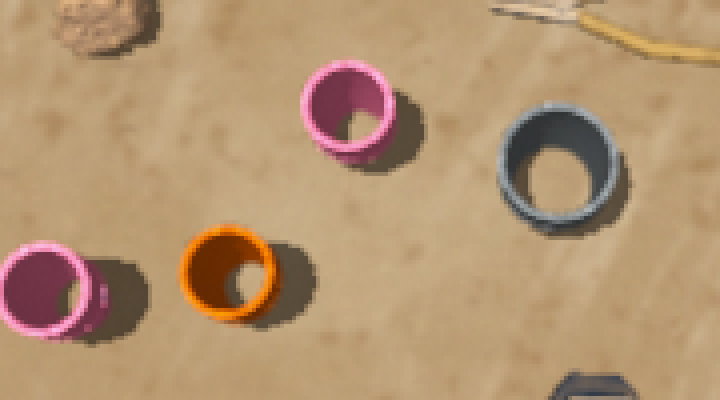

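View pics/top0_c1.png

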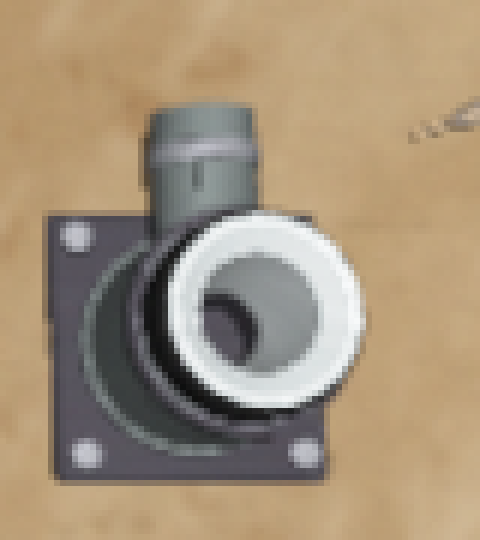

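View pics/scene0_c1.png

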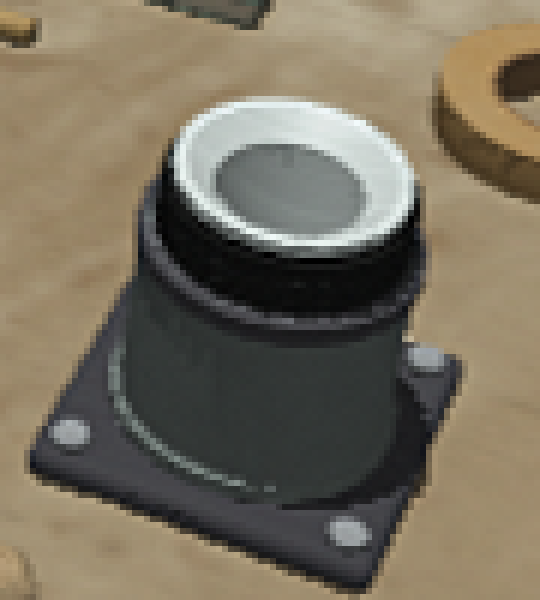

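View pics/scene0_c0.png

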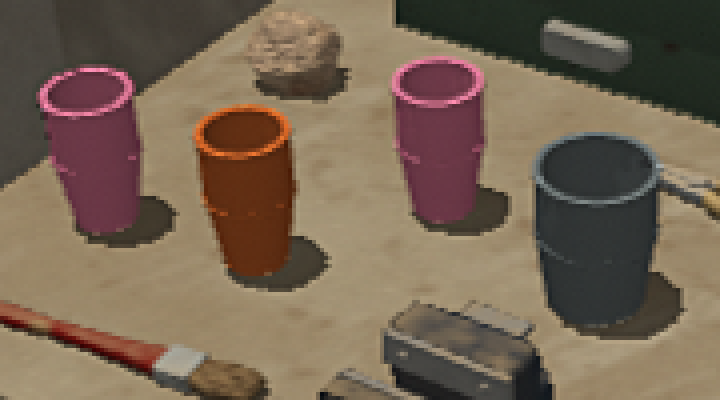

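```bash
cat >> h.py <<'E'
def rim(img,cal,uv,lo,hi,z,R,it=6,win=30):
    """bright rim pixels -> plane z -> outer hull circle fit"""
    m=mask(img,lo,hi); w=np.zeros_like(m); cv2.circle(w,(int(uv[0]),int(uv[1])),win,255,-1); m&=w
    n,l,st,_=cv2.connectedComponentsWithStats(m); k=1+np.argmax(st[1:,4]); ys,xs=np.nonzero(l==k)
    h=cv2.convexHull(np.c_[xs,ys].astype(np.int32))
    e=cv2.fitEllipse(np.c_[xs,ys].astype(np.float32)) 
    P=np.array([onz(cal,x,y,z) for x,y in zip(xs,ys)])
    c,r=circ(P); res=np.abs(np.hypot(*(P-c).T)-r)
    return c,r,res.max(),len(xs),(xs.min(),xs.max(),ys.min(),ys.max())
E
python3 - <<'E'
from h import *
T={}
for n in ["top","scene"]:
    im=cv2.imread(f"pics/{n}0.png")[:,:,::-1]; im=np.ascontiguousarray(im); cal=arm.get_calibration(n)
    o,g,p=dict(top=((247,218),(330,192),(442,203)),scene=((241,184),(329,192),(443,232)))[n]
    print(n)
    for V in (170,200,): print("o",V,rim(im,cal,o,(5,120,V),(22,255,255),.085,.025,win=24))
    for V in (110,130): print("g",V,rim(im,cal,g,(80,10,V),(125,150,255),.085,.033))
    for V in (200,225): print("p",V,rim(im,cal,p,(0,0,V),(179,40,255),.105,.031))
    hsv=cv2.cvtColor(im,cv2.COLOR_RGB2HSV)
    print(hsv[o[1],o[0]-15:o[0]+16:2].tolist())
    # raw silhouettes pinks
    m=mask(im,(150,80,80),(178,255,255)); k,l,st,ce=cv2.connectedComponentsWithStats(m)
    for i in range(1,k):
        if st[i,4]>100: print("pink",st[i].tolist(),ce[i],onz(cal,*ce[i],.06))
E
```

```text
top
o 170 (array([0.51186434, 0.05640984]), np.float64(0.02387805401602115), np.float64(0.0038561810198864677), 196, (np.int64(234), np.int64(258), np.int64(206), np.int64(230)))
o 200 (array([0.51210549, 0.05662295]), np.float64(0.02391332844457654), np.float64(0.0031293584980616983), 170, (np.int64(234), np.int64(258), np.int64(206), np.int64(229)))
g 110 (array([ 0.57710367, -0.12360602]), np.float64(0.03109588665344865), np.float64(0.002447095441352045), 115, (np.int64(315), np.int64(343), np.int64(176), np.int64(205)))
g 130 (array([ 0.57745242, -0.12362302]), np.float64(0.031292051148034176), np.float64(0.0017775797071023988), 84, (np.int64(315), np.int64(343), np.int64(176), np.int64(204)))
p 200 (array([ 0.55618163, -0.37301675]), np.float64(0.02960847534691865), np.float64(0.00886987919215296), 471, (np.int64(428), np.int64(460), np.int64(186), np.int64(217)))
p 225 (array([ 0.55603752, -0.37225782]), np.float64(0.03029025043638181), np.float64(0.007790451697567171), 326, (np.int64(429), np.int64(459), np.int64(186), np.int64(216)))
[[18, 99, 186], [15, 149, 214], [14, 255, 
[... 567 characters left out ...]
.50896382, 0.0525324 ]), np.float64(0.022314402100572405), np.float64(0.0017597925730013161), 18, (np.int64(245), np.int64(251), np.int64(177), np.int64(187)))
g 110 (array([ 0.5746033 , -0.12514165]), np.float64(0.031950641699289524), np.float64(0.0012893716650691084), 26, (np.int64(324), np.int64(344), np.int64(191), np.int64(200)))Traceback (most recent call last):
  File "<stdin>", line 8, in <module>
  File "h.py", line 22, in rim
    e=cv2.fitEllipse(np.c_[xs,ys].astype(np.float32))
cv2.error: OpenCV(4.12.0) /io/opencv/modules/imgproc/src/shapedescr.cpp:361: error: (-201:Incorrect size of input array) There should be at least 5 points to fit the ellipse in function 'fitEllipseNoDirect'
```

```bash
python3 - <<'E'
from h import *
for n,p in [("top",(442,203)),("scene",(443,232))]:
    im=np.ascontiguousarray(cv2.imread(f"pics/{n}0.png")[:,:,::-1]); cal=arm.get_calibration(n)
    m=mask(im,(0,0,150),(179,45,255)); w=np.zeros_like(m); cv2.circle(w,p,26,255,-1); m&=w
    c=contour_at(m,p); h=cv2.convexHull(c)[:,0].astype(float)
    for z in (.103,.105):
        P=np.array([onz(cal,x,y,z) for x,y in h]); ce,r=circ(P); print(n,z,ce,r,np.abs(np.hypot(*(P-ce).T)-r).max())
cal=arm.get_calibration("top"); print("drawer",onz(cal,285,128,.1))
R=lambda t:np.array([[np.sin(t),np.cos(t),0],[-np.cos(t),np.sin(t),0],[0,0,-1]])
for t in (35,-145):
    for q in ((.51,.055,.26),(.556,-.37,.26)):
        j=arm.solve_ik(q,R(np.radians(t))); print(t,q,None if j is None else np.round(j,1))
E
```

```text
top 0.103 [ 0.55725941 -0.37468444] 0.035960131317191626 0.0005085679039166305
top 0.105 [ 0.55693132 -0.3740158 ] 0.03587564257405808 0.0005073730177610897
scene 0.103 [ 0.55640522 -0.37421137] 0.035671927165697816 0.0009036006192415513
scene 0.105 [ 0.55386254 -0.37477402] 0.03553956529097832 0.0009002477790314226
drawer [ 0.71349253 -0.0217297 ]Traceback (most recent call last):
  File "<stdin>", line 12, in <module>
  File "scipy/spatial/transform/_rotation.pyx", line 1143, in scipy.spatial.transform._rotation.Rotation.from_matrix
ValueError: Non-positive determinant (left-handed or null coordinate frame) in rotation matrix 0: [[ 0.57357644  0.81915204  0.        ]
 [-0.81915204  0.57357644  0.        ]
 [ 0.          0.         -1.        ]].
```

```bash
cat >> h.py <<'E'
def Rz(deg):
    t=np.radians(deg); return np.array([[-np.sin(t),np.cos(t),0],[np.cos(t),np.sin(t),0],[0,0,-1.]])
E
python3 - <<'E'
from h import *
for t in (35,-145):
    for q in ((.51,.055,.26),(.556,-.374,.26)):
        j=arm.solve_ik(q,Rz(t)); print(t,q,None if j is None else np.round(j,1))
E
```

```text
35 (0.51, 0.055, 0.26) [ -0.5  16.6  88.8  -0.   74.6 -35.5]
35 (0.556, -0.374, 0.26) [-39.   30.   66.4  -0.   83.5 -74. ]
-145 (0.51, 0.055, 0.26) [ -0.5  16.6  88.8  -0.   74.6 144.5]
-145 (0.556, -0.374, 0.26) [-39.   30.   66.4  -0.   83.5 106. ]
```

```bash
python3 - <<'E'
from h import *
arm.move_to([.51,.055,.25],Rz(35))
cal=arm.get_calibration("wrist"); im=arm.snapshot("wrist"); cv2.imwrite("pics/w1.png",im[:,:,::-1])
np.savez("w1.npz",**cal); print(arm.current_t(),arm.current_ee_pos(),arm.current_force())
m=mask(im,(5,120,170),(22,255,255)); print(cv2.boundingRect(m))
K=cal["intrinsics"];T=np.linalg.inv(cal["cam_to_world"]);q=K@(T@[.51,.0552,.085,1])[:3];print(q[:2]/q[2])
E
```

```text
2.2917 [0.50998659 0.05572296 0.24992386] [-0.55231836  0.62506765  0.18798698]
(121, 42, 392, 255)
[314.12414545 181.2697551 ]
```

View pics/w1.png

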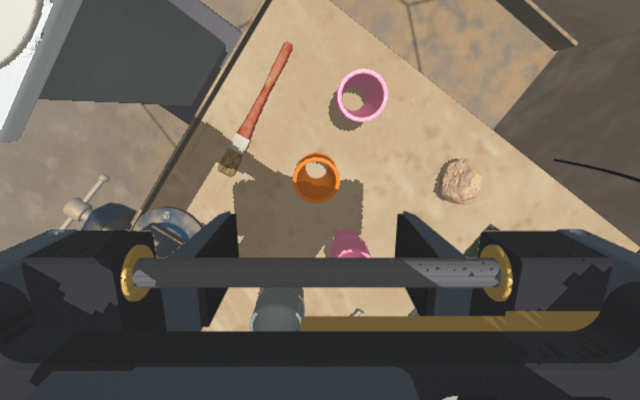

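The wrist view shows the orange sleeve centred between the fingers at about (316,178). The pink sleeves are at (362,95) and (348,240), clear of the finger paths. I'll measure the rim here too.

```bash
python3 - <<'E'
from h import *
im=np.ascontiguousarray(cv2.imread("pics/w1.png")[:,:,::-1]); cal=dict(np.load("w1.npz"))
m=mask(im,(5,150,60),(22,255,255)); w=np.zeros_like(m); cv2.circle(w,(316,178),30,255,-1); m&=w
m=cv2.morphologyEx(m,cv2.MORPH_OPEN,np.ones((2,2),np.uint8))
c=contour_at(m,(316,178)); h=cv2.convexHull(c)[:,0].astype(float)
P=np.array([onz(cal,x,y,.085) for x,y in h]); 
print(cv2.boundingRect(c)); 
for it in range(3):
    ce,r=circ(P); d=np.abs(np.hypot(*(P-ce).T)-r); print(ce,r,d.max(),len(P)); P=P[d<.0015]
v=im[150:206,285:348]; cv2.imwrite("pics/w1c.png",cv2.resize(v[:,:,::-1],None,fx=8,fy=8,interpolation=0))
E
```

```text
(294, 154, 47, 50)
[0.51128604 0.05857748] 0.026323256479193712 0.0018826544486937671 26
[0.51145788 0.05851469] 0.02639426111537786 0.0014651162468511114 21
[0.51145788 0.05851469] 0.02639426111537786 0.0014651162468511114 21
```

View pics/w1c.png

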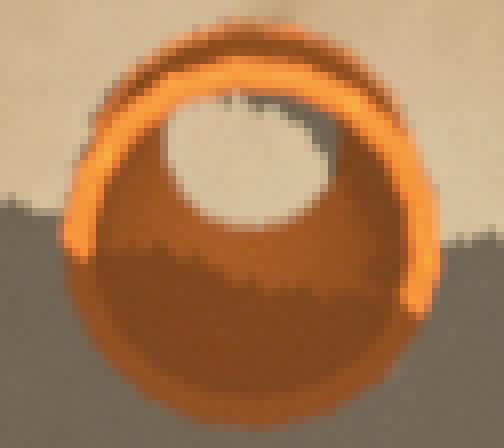

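```bash
python3 - <<'E'
from h import *
cal=dict(np.load("w1.npz"))
e=[(316.3,157),(316.3,203.3),(292.8,181),(340,181)]
P=np.array([onz(cal,x,y,.085) for x,y in e]);print(P,circ(P),P[:2].mean(0),P[2:].mean(0))
E
```

```text
[[0.4967542  0.07815321]
 [0.52624623 0.03618643]
 [0.49090789 0.04215393]
 [0.53279071 0.07157559]] (array([0.5115901 , 0.05723354]), np.float64(0.025621419198446897)) [0.51150021 0.05716982] [0.5118493  0.05686476]
```

Wrist and top agree within 1 mm at (0.5117, 0.057). The scene value came from only part of the rim, so I'm weighting it little. Now I'll grasp.

```bash
python3 - <<'E'
from h import *
x,y=.5114,.0567
arm.move_to([x,y,.13],Rz(35)); print(arm.current_force())
arm.move_l([x,y,.048],feed=.08)
print(arm.current_ee_pos(),arm.current_force())
arm.grip(.030); print("w",arm.current_width(),arm.current_force())
arm.move_l([x,y,.26],feed=.12)
print(arm.current_t(),arm.current_width(),arm.current_ee_pos(),arm.current_force())
for n in ("wrist","scene"):
    cal=arm.get_calibration(n); cv2.imwrite(f"pics/{n}2.png",arm.snapshot(n)[:,:,::-1])
    np.savez(n+"2.npz",**cal)
E
```

```text
[ 1.06446742 -0.37684415  0.68559189]
[0.51171231 0.05671754 0.04840755] [-0.40283828 -0.62589171  0.19521435]
w 0.050519603468238874 [-0.4767704   0.06427717 -0.20482889]
6.6417 0.050647768676947806 [0.51114016 0.05669976 0.25947902] [-0.25753536 -0.12289534 -1.51132563]
```

View pics/wrist2.png

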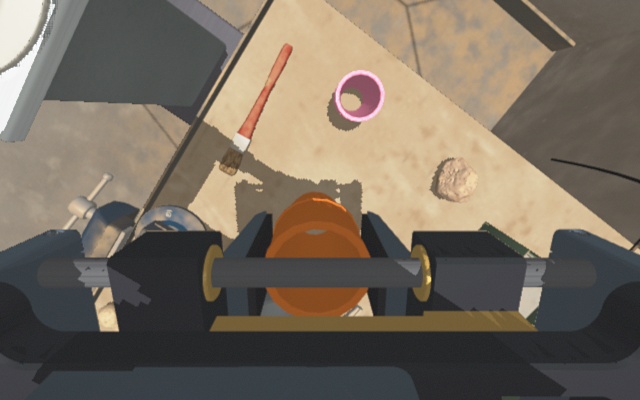

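View pics/scene2.png

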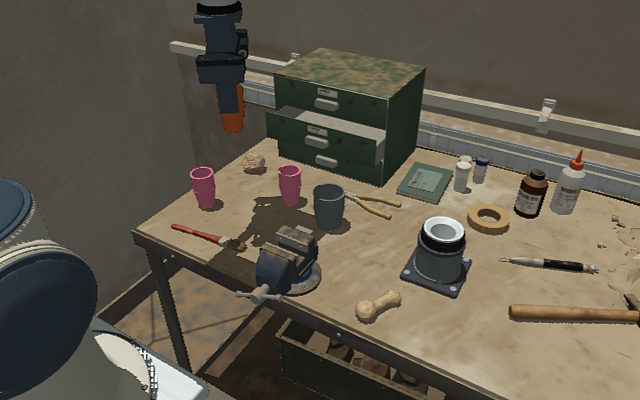

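The sleeve is held (width 50.6 mm, about 1 N of added weight), and nothing else has moved. Next I'll look at the port with the wrist camera from a standoff before inserting.

```bash
python3 - <<'E'
from h import *
R=Rz(-60); p=np.array([.556,-.374]); q=p-.10*R[:2,0]
print(np.round(arm.solve_ik([*q,.26],R),1))
arm.move_to([*q,.26],R)
arm.sleep(.2)
for n in ("wrist","top"):
    cal=arm.get_calibration(n); im=arm.snapshot(n); cv2.imwrite(f"pics/{n}3.png",im[:,:,::-1]); np.savez(n+"3.npz",**cal)
print(arm.current_t(),arm.current_width(),arm.current_ee_pos(),arm.current_force())
E
```

```text
[-47.5  26.8  72.3  -0.   81.   12.5]
8.8 0.050302888090182366 [ 0.46969669 -0.42357162  0.26006891] [-0.62722839  0.24392992 -1.25117816]
```

View pics/wrist3.png

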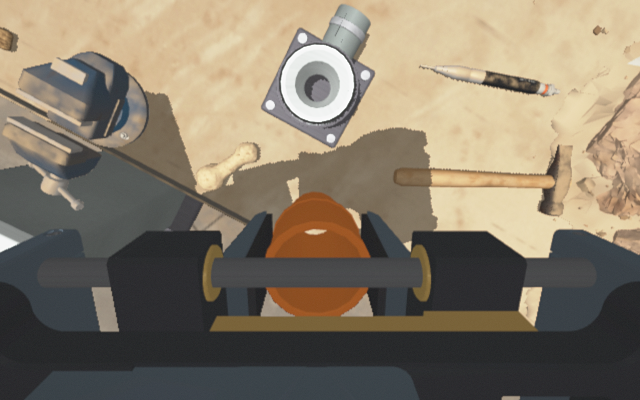

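View pics/top3.png

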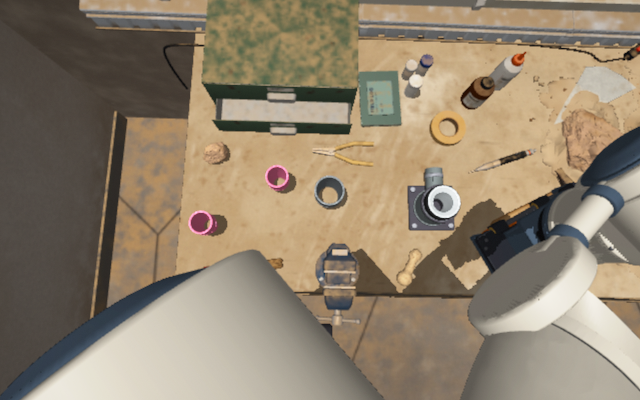

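```bash
python3 - <<'E'
from h import *
im=np.ascontiguousarray(cv2.imread("pics/wrist3.png")[:,:,::-1]); cal=dict(np.load("wrist3.npz"))
m=mask(im,(0,0,150),(179,45,255)); w=np.zeros_like(m); cv2.circle(w,(317,84),42,255,-1); m&=w
c=contour_at(m,(317,84)); h=cv2.convexHull(c)[:,0].astype(float); print(cv2.boundingRect(c))
P=np.array([onz(cal,x,y,.105) for x,y in h])
for i in range(3):
    ce,r=circ(P); d=np.abs(np.hypot(*(P-ce).T)-r); print("port",ce,r,d.max(),len(P)); P=P[d<.0015]
# held sleeve silhouette predicted
K=cal["intrinsics"];T=np.linalg.inv(cal["cam_to_world"]); e=arm.current_ee_pos()
t=np.linspace(0,2*np.pi,361)
for z,r in ((-.048,.018),(-.003,.025),(.037,.025)):
    q=np.array([e[0]+r*np.cos(t),e[1]+r*np.sin(t),0*t+e[2]+z,0*t+1]); u=K@(T@q)[:3]; u=u[:2]/u[2]; print(z,u.min(1),u.max(1))
m=mask(im,(3,150,40),(20,255,255))[180:330,250:390]; ys,xs=np.nonzero(m); 
for r in (192,195,200,210,225): 
    x=xs[ys+180==r]+250; print(r,x.min() if len(x) else None,x.max() if len(x) else None)
print(ys.min()+180,ys.max()+180)
cv2.imwrite("pics/w3c.png",cv2.resize(im[180:330,250:390,::-1],None,fx=4,fy=4,interpolation=0))
E
```

```text
(280, 44, 74, 78)
port [ 0.55565435 -0.37265381] 0.03567299549310779 0.00025246794936999856 36
port [ 0.55565435 -0.37265381] 0.03567299549310779 0.00025246794936999856 36
port [ 0.55565435 -0.37265381] 0.03567299549310779 0.00025246794936999856 36
-0.048 [293.52812493 192.6023997 ] [342.99515285 239.56912707]
-0.003 [276.34830698 200.33635299] [361.08072908 279.13643368]
0.037 [265.89943168 224.6465084 ] [372.77971758 321.1481368 ]
192 311 316
195 302 326
200 296 333
210 284 346
225 275 355
192 316
```

View pics/w3c.png

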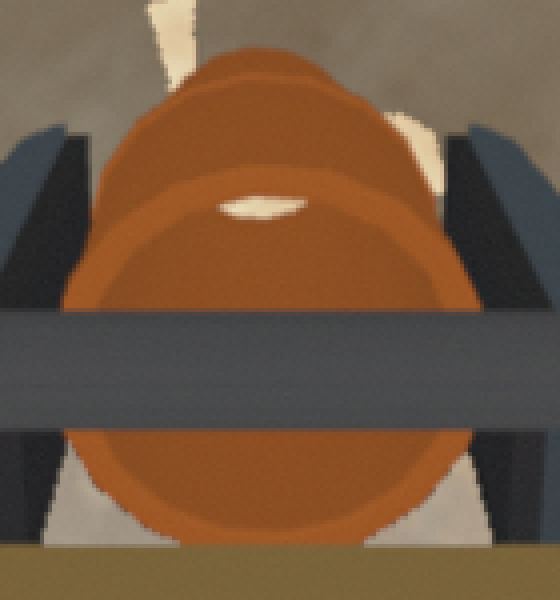

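The port by wrist is (0.5557, -0.3727), within 2 mm of top and scene, so I'm using the mean. The foot looks 1–3 mm off along the jaw axis, which is within the funnel's margin. I'll apply a small compensation and lower in small steps while watching the force.

```bash
cat > low.py <<'E'
from h import *
def lower(p,zs,lim,tare,feed=.03,lat=4):
    for z in zs:
        arm.move_l([*p,z],feed=feed); arm.sleep(.08)
        f=np.mean([arm.current_force() for _ in range(5)],0)-tare; e=arm.current_ee_pos()
        print("cmd %.4f z %.4f"%(z,e[2]),f.round(2),"t %.2f"%arm.current_t())
        if f[2]>lim or np.hypot(*f[:2])>lat: print("stop"); return True
    return False
E
python3 - <<'E'
from low import *
R=Rz(-60); p=np.array([.5555,-.3738])+.001*R[:2,1]
arm.move_to([*p,.19],R); arm.sleep(.3)
tare=[]
for _ in range(6): tare.append(arm.current_force()); arm.sleep(.03)
tare=np.mean(tare,0); np.save("tare.npy",tare); np.save("p.npy",p)
print(tare,arm.current_ee_pos())
lower(p,[.165,.155,.150,.146,.142,.139,.136,.134,.132],1.8,tare)
cv2.imwrite("pics/scene4.png",arm.snapshot("scene")[:,:,::-1])
E
python3 -c "
import cv2;i=cv2.imread('pics/scene4.png')[130:310,340:560];cv2.imwrite('pics/s4c.png',cv2.resize(i,None,fx=3,fy=3))"
```

```text
[ 0.01255333 -0.01105018 -1.38442524] [ 0.555832   -0.37491683  0.19025631]
cmd 0.1650 z 0.1653 [-0.17 -0.43 -0.2 ] t 10.93
cmd 0.1550 z 0.1550 [-0.35 -0.   -0.52] t 11.49
cmd 0.1500 z 0.1500 [0.4  0.68 0.57] t 11.89
cmd 0.1460 z 0.1459 [-0.13 -0.44 -0.2 ] t 12.26
cmd 0.1420 z 0.1420 [ 0.48 -0.01 -0.52] t 12.62
cmd 0.1390 z 0.1390 [-0.42 -0.06  0.77] t 12.96
cmd 0.1360 z 0.1359 [ 0.14 -0.43  0.15] t 13.29
cmd 0.1340 z 0.1340 [-0.28  0.76  0.21] t 13.62
cmd 0.1320 z 0.1320 [1.36 0.07 0.54] t 13.96
```

View pics/s4c.png

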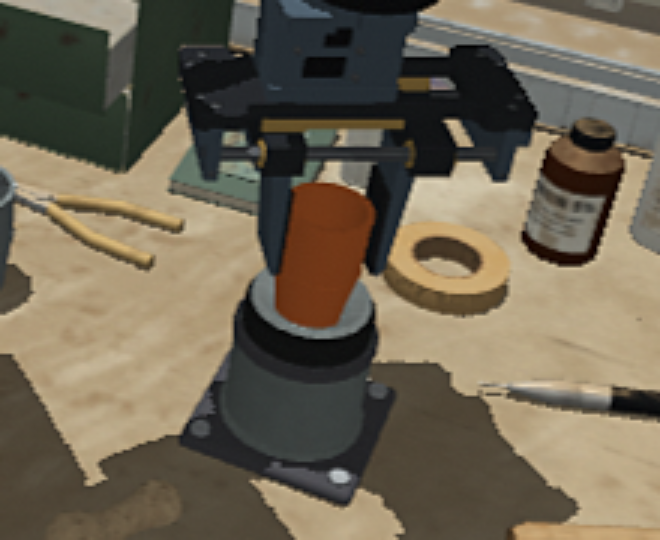

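The sleeve is in the socket mouth, held, with its foot about 21 mm down. The vertical force is within noise, and it leans slightly. I'll continue in small steps until it seats.

```bash
python3 - <<'E'
from low import *
print(lower(np.load("p.npy"),np.arange(.131,.1195,-.001),1.6,np.load("tare.npy"),feed=.02))
E
```

```text
cmd 0.1310 z 0.1310 [ 0.88 -0.22  0.12] t 14.34
cmd 0.1300 z 0.1300 [-0.09  0.21  0.51] t 14.68
cmd 0.1290 z 0.1290 [-0.27  0.13 -0.31] t 15.01
cmd 0.1280 z 0.1280 [ 0.17 -0.32  0.59] t 15.34
cmd 0.1270 z 0.1270 [ 0.67 -0.12  0.09] t 15.68
cmd 0.1260 z 0.1260 [ 0.61 -0.07 -0.47] t 16.01
cmd 0.1250 z 0.1250 [ 0.25  0.26 -0.33] t 16.34
cmd 0.1240 z 0.1240 [0.64 0.2  0.3 ] t 16.68
cmd 0.1230 z 0.1230 [-0.04 -0.08 -0.03] t 17.01
cmd 0.1220 z 0.1220 [ 0.16 -1.66 -0.19] t 17.34
cmd 0.1210 z 0.1210 [ 1.43 -1.89  1.02] t 17.68
cmd 0.1200 z 0.1202 [ 1.31 -3.77  2.8 ] t 18.01
stop
True
```

Contact came at foot depth of about 33 mm, as expected, with a 4 N side load. I'll relieve that, then release.

```bash
python3 - <<'E'
from low import *
t=np.load("tare.npy"); p=np.load("p.npy")
def F():
    l=[]
    for _ in range(6): l.append(arm.current_force()); arm.sleep(.02)
    return (np.mean(l,0)-t).round(2)
arm.move_l([*p,.121],feed=.02); print(F())
p=p+[.0003,-.001]; arm.move_l([*p,.121],feed=.02); print(F())
arm.move_l([*p,.1205],feed=.02); print(F())
arm.grip(.091); arm.sleep(.3); print(arm.current_width(),F(),arm.current_t())
for n in ("wrist","scene"):
    cv2.imwrite(f"pics/{n}5.png",arm.snapshot(n)[:,:,::-1])
i=cv2.imread('pics/scene5.png')[130:310,340:560];cv2.imwrite('pics/s5c.png',cv2.resize(i,None,fx=3,fy=3))
E
```

```text
[ 1.49 -4.09  0.66]
[ 0.06 -0.45  0.68]
[-0.29  0.02  0.28]
0.09102965677901388 [ 0.26 -0.3   1.66] 20.225
```

View pics/s5c.png

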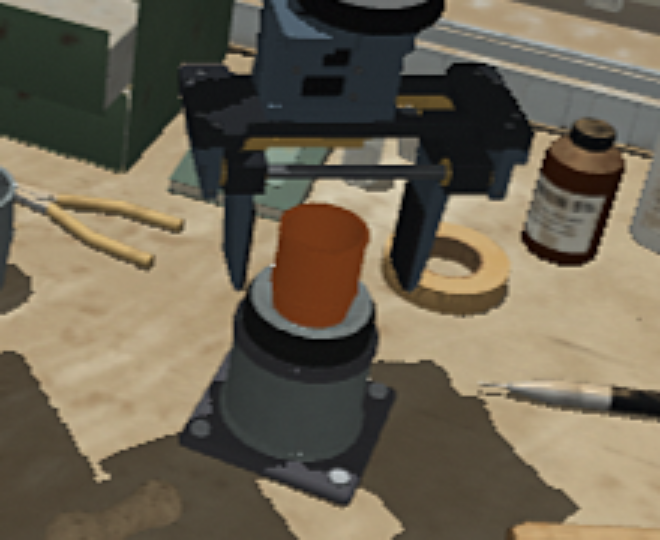

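View pics/wrist5.png

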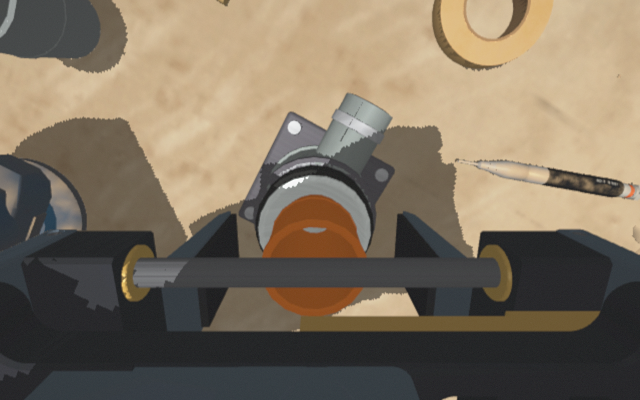

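The sleeve is released and standing in the socket, with the fingers clear on both sides. I'll retract straight up and check its pose.

```bash
python3 - <<'E'
from low import *
p=np.load("p.npy")+[.0003,-.001]
arm.move_l([*p,.26],feed=.12)
R=Rz(-60); arm.move_to([*(p-.12*R[:2,0]),.28],R); arm.sleep(.2)
for n in ("wrist","scene","top"):
    cal=arm.get_calibration(n); np.savez(n+"6.npz",**cal)
    im=arm.snapshot(n); cv2.imwrite(f"pics/{n}6.png",im[:,:,::-1])
i=cv2.imread('pics/scene6.png')[170:300,380:500];cv2.imwrite('pics/s6c.png',cv2.resize(i,None,fx=5,fy=5,interpolation=0))
i=cv2.imread('pics/top6.png')[140:250,300:480];cv2.imwrite('pics/t6c.png',cv2.resize(i,None,fx=4,fy=4,interpolation=0))
print(arm.current_t(),arm.current_force())
E
```

```text
22.5417 [ 0.00481771 -0.15655897  0.41894498]
```

View pics/s6c.png

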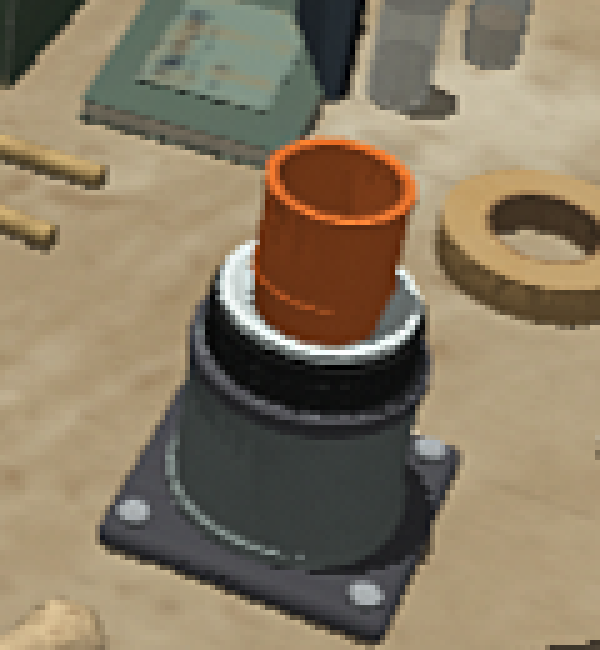

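View pics/t6c.png

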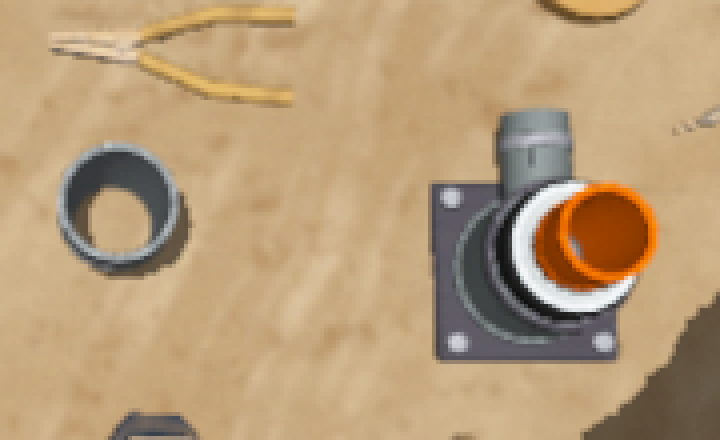

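View pics/wrist6.png

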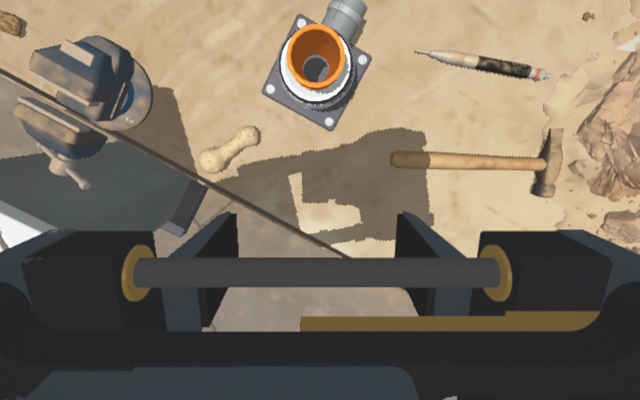

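```bash
python3 - <<'E'
from h import *
A=np.zeros((3,3));b=np.zeros(3);obs=[]
for n,uv in (("top",(452,198)),("scene",(448,206)),("wrist",(316,58))):
    im=np.ascontiguousarray(cv2.imread(f"pics/{n}6.png")[:,:,::-1]); cal=dict(np.load(n+"6.npz"))
    V=170 if n!="wrist" else 150
    m=mask(im,(5,130,V),(22,255,255)); w=np.zeros_like(m); cv2.circle(w,uv,34,255,-1); m&=w
    k,l,st,_=cv2.connectedComponentsWithStats(m,connectivity=8); i=1+np.argmax(st[1:,4]); m=np.uint8(l==i)*255
    pts=cv2.convexHull(cv2.findNonZero(m)); e=cv2.fitEllipse(pts); c=e[0]
    print(n,"ellipse",np.round(e[0],1),np.round(e[1],1),st[i,4])
    o,d=ray(cal,*c); d/=np.linalg.norm(d); M=np.eye(3)-np.outer(d,d); A+=M;b+=M@o; obs.append((o,d))
    h=pts[:,0]
    for z in (.15,.155): 
        P=np.array([onz(cal,x,y,z) for x,y in h]); ce,r=circ(P); print("  z",z,ce,r)
X=np.linalg.solve(A,b); print("rim centre",X,[np.linalg.norm(np.cross(X-o,d)).round(4) for o,d in obs])
im=np.ascontiguousarray(cv2.imread("pics/top6.png")[:,:,::-1])
print(rim(im,dict(np.load("top6.npz")),(330,192),(80,10,110),(125,150,255),.085,.033)[0])
E
```

```text
top ellipse [451.5 197.4] [24.3 26.7] 198
  z 0.15 [ 0.55783718 -0.37530834] 0.026535479144680484
  z 0.155 [ 0.55696542 -0.37353517] 0.02637050691133109
scene ellipse [447.5 205.8] [16.8 30.1] 127
  z 0.15 [ 0.55967128 -0.37318757] 0.025472829841556553
  z 0.155 [ 0.55267415 -0.37473897] 0.025213962814997333
wrist ellipse [315.3  55.9] [57.9 65.2] 1203
  z 0.15 [ 0.55582027 -0.37290011] 0.026005700404166183
  z 0.155 [ 0.55516304 -0.37330267] 0.025572516780973036
rim centre [ 0.55663207 -0.37371572  0.15220392] [np.float64(0.0009), np.float64(0.0005), np.float64(0.0011)]
[ 0.57697236 -0.1237422 ]
```

All checks pass, and the robot is clear, so I'm handing in.

```bash
python3 -c "
from rig import arm
print(arm.current_t(),arm.current_dq());arm.sign_off()"
```

```text
22.5417 [-0.17978456 -0.14940154 -0.03930125 -0.06389316  0.05064111 -0.01273884]
the job is handed in; nothing more can be done
```

The orange sleeve is released and standing in the port, and I handed the job in at 22.5 s. `sign_off` reports no verdict.

**What I did:** I grasped the orange collar from above at a width of 50.6 mm. I checked the port with the wrist camera, then lowered the held sleeve in 1 mm steps. At a foot depth of about 33 mm I stopped on light contact: about 3 N up and 4 N sideways. I backed off 1 mm, shifted about 1 mm to remove the side load, let go, and retracted straight up.

**Last checks** (three views, rays meeting within about 1 mm):
- **Height:** the sleeve's top is about 47 mm above the socket rim. That puts the grip point about 27 mm above it and the foot about 38 mm down.
- **Position and lean:** its top centre is about 1 mm from the measured socket axis, so it stands essentially upright.
- **Grey sleeve:** it is where it stood, to within about 0.2 mm.
- **Robot:** it is clear of everything, with the force reading back at noise level.

**Limits and disagreements:**
- The scene camera gave the orange sleeve's starting position 3–4 mm off the other two, from only part of its rim, so I used top and wrist.
- The wrist view suggested the held foot was 1–3 mm off along the jaws. That fits the side load I relieved.
- I could not read the socket's travel directly. The small contact force and the sleeve's final height suggest it was hardly pushed.

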